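# Hang the rinsed paint cups to drain

## Task

Hang both rinsed paint cups mouth-down on the draining stand, the tall blue cup on the long peg with the blue ball and the short orange cup on the short peg with the orange ball, each pushed down the slanted peg until the ball meets the inside of its closed end; lower them on gently, without banging or ramming them. Also push the drip tray with the red tab fully home under the pegs, in any order. Leave the other things on the table where they are.

Things in the scene. Friction and masses are not known exactly. Their poses are not given: they have to be found in the camera images.
- tall_cup: Tall blue plastic cup, mouth down on the mat at the start. Round, 120 mm tall, tapered: outside diameter 60 mm at the closed end (on top at the start), 67 mm at the mouth; walls 3 mm, closed end 5 mm thick, so 115 mm deep inside. About 100 g (varies). Origin: centre of the mouth; z axis runs along the cup from mouth to closed end (up at the start).
- tall_cup_floor (a point): Centre of the inner face of the tall cup's closed end, 115 mm from its mouth.
- short_cup: Short orange plastic cup, mouth down on the mat at the start. Round, 90 mm tall, tapered: outside diameter 60 mm at the closed end (on top at the start), 67 mm at the mouth; walls 3 mm, closed end 5 mm thick, so 85 mm deep inside. About 80 g (varies). Origin: centre of the mouth; z axis runs along the cup from mouth to closed end (up at the start).
- short_cup_floor (a point): Centre of the inner face of the short cup's closed end, 85 mm from its mouth.
- long_peg: Fixed long steel peg, 14 mm thick, ending in a ball (blue) of 20 mm diameter, leaning 30 degrees from vertical toward the stand's -x, over the tray. Origin: at its bend, 76 mm above the table, on top of an upright post with a foot disc of that colour; z runs along the peg to the ball, 140 mm to its end; y is level. A hung cup stays about 25 mm short of the bend and may sag 20 degrees.
- long_tip (a point): The very end of the long peg (top of its blue ball, on the peg's line); axes as the peg.
- short_peg: Fixed short steel peg, 14 mm thick, ending in a ball (orange) of 20 mm diameter, leaning 30 degrees from vertical toward the stand's -x, over the tray. Origin: at its bend, 76 mm above the table, on top of an upright post with a foot disc of that colour; z runs along the peg to the ball, 110 mm to its end; y is level. A hung cup stays about 25 mm short of the bend and may sag 20 degrees.
- short_tip (a point): The very end of the short peg (top of its orange ball, on the peg's line); axes as the peg.
- stand: White plastic draining stand, fixed to the table: base 210 x 290 x 6 mm with a low back edge (56 mm high). The two pegs' posts stand on it 140 mm apart along its y axis (either peg may be on either side). Origin: on the table, midway between the posts; z up; the slanted pegs lean to its -x (toward the robot and its left). A cup let go early sticks part-way.
- drip_tray (a joint): Grey drip tray, 125 x 240 x 22 mm, lying under the slanted pegs on the stand's base. Value: how far it is drawn out toward the stand's -y (toward the robot and its right), in m; 0 is fully home, against its stop; it starts drawn out 0.07 to 0.11. It slides freely against about 1.5 N of friction, and stays where it is left.
- tray_tab (a point): Middle of the upper edge of the red upright tab at the tray's -y end. The tab is 60 mm wide along the stand's x, 8 mm thick along its y, and its upper edge is 81 mm above the table; it reaches down to the tray. It can be pushed toward +y or pinched from above.
- mat: Green-grey rinse mat, 170 x 270 x 6 mm, fixed flat on the table on the robot's left; the cups stand on it. Origin: centre of its underside.
- glue: White glue bottle, 44 mm diameter, 115 mm tall, standing; leave alone. Origin: centre of its underside.
- paint_pot: Yellow paint jar, 60 mm diameter, 65 mm tall; leave alone. Origin: centre of its underside.
- red_paint: Red paint jar, 60 mm diameter, 65 mm tall; leave alone. Origin: centre of its underside.
- brush: Paint brush lying on the table; leave alone.
There are look-alikes about, which are no part of the job. Leave any purple look-alike of the short_cup alone.

How it is judged:
By the outcome, as a careful person would: the job done as asked, in the order asked, and still so for the second after the job is handed in, with the robot touching nothing.
It also fails if it takes over 69 s, if anything falls off the work surface, if the arm or the gripper's body presses on something with over 40 N, if the wrist force passes 120 N, or if a joint passes its speed limit or range.

## Robot

A 6-joint arm with a two-finger parallel gripper is mounted at the origin on the work surface. World frame = base frame: x ahead of the robot, y to its left, z up, the work surface at z = 0. Lengths are in m, angles in degrees, forces in N, time in s.
With the tool pointing down it reaches from about 0.25 to 0.725 m from the base axis. Payload 9.7 kg.
Tool frame: the origin (TCP) lies on the centre line of the jaws, within the pads' length; the fingertips stand bot.nose_length ahead of it and the grasp point (between the pads) lies 11 mm behind it (bot.nose_length is the distance from the TCP to the fingertips, in m); z points along the fingers, y is the line along which they close (so a half turn about z gives the same grasp; the last joint's range is limited). The gripper opens to 85 mm and grips with 20 to 120 N. Pads are 22 mm wide; open, the fingers measure 114 mm over their backs; the gripper's body (76 mm by 85 mm) begins 54 mm behind the grasp point. The pads swing forward as they close: fully open they stand 13 mm farther back than shut.
Start: joints at [70.703, 4.979, 10.078, 95.1, 0, 90], TCP at [0.182, 0.519, 0.239] pointing down, gripper open.
Joint ranges: [-179.16, 179.16], [-48.56, 103.87], [-65.8, 70.77], [-126.05, 130.52], [-82.76, 87.17], [-180, 180]. Speed limits (degrees/s): [127.2, 127.2, 147.25, 180, 180, 180].

## Interface

Orientations are given as [roll, pitch, yaw] about the fixed x, y, z axes, in that order (R = Rz(yaw) Ry(pitch) Rx(roll)).
In Python, from workcell import bot gives the robot as it stands. The module is installed in compiled form; this text tells all that it offers.
- The arm moves only by the shell command python3 -m inch 'ROWS' [OPENING] [FORCE]. ROWS is JSON, a list of rows, each a list of 4 numbers: the shift along the world's x, y, z in cm, then the turn about the world's z in degrees. A call has exactly 8 rows; each row is the pose to reach, as a shift and turn from the pose commanded when the call began; what a row does not reach only later rows make up. A row lasts 1/8 s, in which the tool goes at most 62.5 mm and 10.7 degrees, less where a joint would pass 70% of its speed; a pose out of reach is approached as far as the arm can. A call with a gripper value outside its range is refused whole. OPENING is the finger opening in cm, from 0 to 8.54, set as the call begins (- or left out, the last holds). The fingers move at their own pace and stop on an object; FORCE is the grip in N (left out, the last holds). Time passes only in rows, so rows that repeat a pose let the fingers close, or fill a call up. It gives the time, the measured TCP pose, the force, the opening and the grip force at its end, in the units of the state.
- bot.get_obs(): the state, without advancing time (a new reading comes with each control period).
- bot.camera(name): name is "side" or "top"; returns a dict with "img" (480x640x3 uint8, red, green, blue), "fovy" (degrees; the focal length in pixels is half the picture's height over the tangent of half this angle, whatever the lens; pixels are square), "cx", "cy" (the principal point, pixels), "R" (3x3) and "t" (3): a world point X has camera coordinates R X + t. Camera axes: x right, y down, z forward; pixel columns grow to the right and rows downward; lengths in m; the calibration is good to about 2 mm. A picture is of the moment at which its call begins. There is no depth.
- bot.job_done(): hands the job in; it is judged then, once.
Trained networks look in a picture, given as the dict that the camera call returned (one of the last four; its "shot" number tells which), for a name from the list of things; names that differ only in an ending like _2 or _b are one class to them, and where a whole thing is asked for, a point or a joint stands for the part that bears it (a point fixed in the world has none). Each returns a list of dicts, best first, with "score" (0 to 1); they miss things now and then, are a little off and sometimes report something else, mostly with a low value. They report only what shows in the picture. A call takes as long as a camera call. They do not tell look-alikes from the thing itself.
- bot.find_in(thing, picture): "point" ([column, row] in pixels, amid what is visible of it).
- bot.landmark_of(thing, picture): "point" ([column, row] in pixels: a listed point, or the origin of a listed thing).
The state is a dict: "time": time; "q": joint angles; "qd": joint speeds; "joint_efforts": joint torques, N m; "ee_pos": TCP position; "tcp_rot": TCP orientation; "wrist_force": force on the tool from outside, world axes, zero at the start; "torque": the same for the moment, N m; "opening": finger opening in m; "grasp_force": force on a finger pad.
Only numpy, scipy, OpenCV 4.12 (cv2) and the standard library are available. Lean on these libraries where they do the work, as an engineer would, in place of code of your own. Each camera call takes 0.05 s, during which the arm holds its last target. There are 200 camera calls.

## Working session

There is one attempt and no reset: what is moved stays moved. The work goes in short steps, Python scripts to look and compute and a shell command to move; the robot and the scene stay as the last step left them, time stands still between calls to the robot, and variables do not carry over. Pictures are saved under pics/ and viewed, at most 11 in all, crops included, and the job is handed in when it is done.

```bash
mkdir -p pics; cat > h.py <<'E'
import numpy as np, cv2
from workcell import bot
def K(c):
    f=240/np.tan(np.radians(c['fovy'])/2); return f
def ray(c,p):
    f=K(c); R=np.array(c['R']);t=np.array(c['t'])
    d=R.T@np.array([(p[0]-c['cx'])/f,(p[1]-c['cy'])/f,1]); return -R.T@t,d
def atz(c,p,z):
    o,d=ray(c,p); return o+d*(z-o[2])/d[2]
def tri(c1,p1,c2,p2):
    A=np.zeros((3,3));b=np.zeros(3)
    L=[]
    for c,p in((c1,p1),(c2,p2)):
        o,d=ray(c,p);d=d/np.linalg.norm(d);M=np.eye(3)-np.outer(d,d);A+=M;b+=M@o;L.append((o,M))
    x=np.linalg.solve(A,b); return x,[np.linalg.norm(M@(x-o))*1000 for o,M in L]
def proj(c,X):
    v=np.array(c['R'])@np.array(X)+np.array(c['t']);f=K(c);return np.array([c['cx']+f*v[0]/v[2],c['cy']+f*v[1]/v[2]])
def save(c,n,crop=None,s=1):
    i=c['img'][:,:,::-1]
    if crop: i=i[crop[1]:crop[3],crop[0]:crop[2]]
    cv2.imwrite('pics/'+n,cv2.resize(i,None,fx=s,fy=s))
E
python3 - <<'E'
from h import *
import itertools
np.set_printoptions(precision=3,suppress=True)
a=bot.camera('top');b=bot.camera('side')
save(a,'top.png');save(b,'side.png')
print(bot.nose_length,bot.get_obs()['ee_pos'])
for n in ['tall_cup','short_cup','long_tip','short_tip','long_peg','short_peg','tray_tab','stand','tall_cup_floor','short_cup_floor']:
    print(n)
    l=[[(np.round(r['point'],1),round(r['score'],2)) for r in bot.landmark_of(n,c)[:3]] for c in(a,b)]
    print(' top',l[0],'\n side',l[1])
    for p,q in itertools.product(*l):
        x,e=tri(a,p[0],b,q[0])
        if max(e)<8: print('   ',x,np.round(e,1),p[1],q[1])
E
```

```text
0.008 [0.182 0.519 0.239]
tall_cup
 top [(array([185.7, 256.5]), 0.7)] 
 side [(array([239.5, 184. ]), 0.74)]
    [0.477 0.39  0.003] [2. 2.] 0.7 0.74
short_cup
 top [(array([243.3, 238.6]), 0.95), (array([295.4, 302.2]), 0.88), (array([357.3, 272.8]), 0.22)] 
 side [(array([231. , 275.1]), 0.95), (array([271.9, 213.4]), 0.88), (array([237. , 182.1]), 0.28)]
    [0.521 0.228 0.007] [2.3 2.3] 0.95 0.88
    [ 0.339  0.082 -0.005] [2. 2.] 0.88 0.95
    [ 0.415 -0.073  0.353] [4.3 4.3] 0.22 0.88
long_tip
 top [(array([311.7, 140.7]), 0.6)] 
 side [(array([383.2, 188.6]), 0.64)]
    [0.749 0.025 0.189] [2.9 2.9] 0.6 0.64
short_tip
 top [(array([186.2, 255.9]), 0.67), (array([338.2, 199.8]), 0.42), (array([235. , 237.6]), 0.31)] 
 side [(array([349.6, 231.9]), 0.52)]
    [ 0.609 -0.043  0.164] [3.8 3.8] 0.42 0.52
long_peg
 top [(array([337.5, 157.5]), 0.76)] 
 side [(array([387.4, 234. ]), 0.76), (array([234.2, 155.1]), 0.6)]
    [ 0.732 -0.042  0.092] [0.4 0.4] 0.76 0.76
short_peg
 top [(array([359.8, 205.7]), 0.52)] 
 side [(array([357. , 270.2]), 0.47)]
    [ 0.603 -0.102  0.085] [3. 3.] 0.52 0.47
tray_tab
 top [(array([355.3, 272.5]), 0.75), (array([305. , 266.7]), 0.42)] 
 side [(array([284.2, 294.8]), 0.76)]
    [ 0.42  -0.085  0.078] [1.1 1.1] 0.75 0.76
stand
 top [(array([345.6, 185.5]), 0.77), (array([206.5, 186.5]), 0.47)] 
 side [(array([371.8, 273.6]), 0.92), (array([284.2, 448.5]), 0.44)]
    [ 0.679 -0.068 -0.02 ] [3.2 3.2] 0.77 0.92
tall_cup_floor
 top [(array([175.8, 252.5]), 0.72)] 
 side [(array([232.1, 154. ]), 0.64), (array([371.3, 273. ]), 0.38)]
    [0.474 0.379 0.133] [5.8 5.8] 0.72 0.64
short_cup_floor
 top [(array([294.5, 300.5]), 0.64), (array([231. , 239.1]), 0.63)] 
 side [(array([271. , 189.6]), 0.7), (array([228.8, 253.3]), 0.7), (array([350.6, 230.6]), 0.68)]
    [0.347 0.078 0.091] [3.9 3.9] 0.64 0.7
    [0.521 0.243 0.089] [5.9 5.9] 0.63 0.7
```

View pics/top.png

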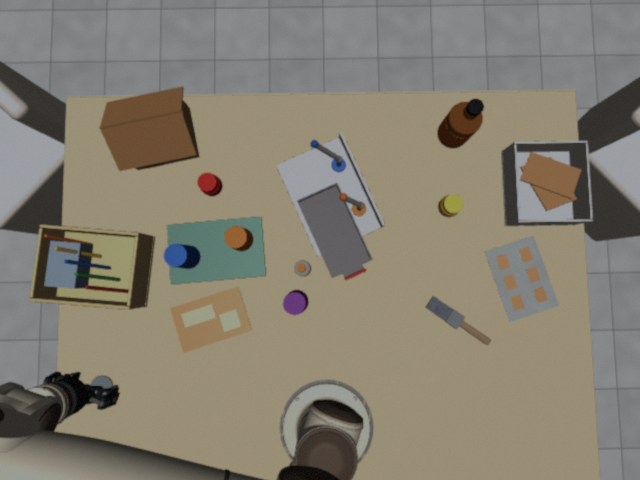

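View pics/side.png

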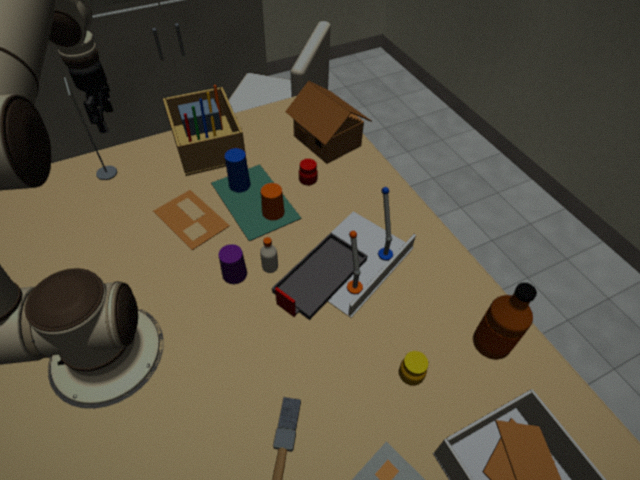

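The cups: blue tall cup top at (177,255) and orange short cup top at (237,238), both on the mat in the top view. The purple look-alike at (295,302) and the orange-capped glue at (303,268) are not targets. The blue ball is at (314,144), the orange ball at (344,198) and the red tab at (355,272). Candidates for "short_cup" are (237,238) orange and (295,302) purple, and I choose the orange one. Next I'll fit the stand and cups more precisely and make the one crop.

```bash
cat > m.py <<'E'
from h import *
from scipy.optimize import least_squares
np.set_printoptions(precision=4,suppress=True)
def blobs(c,lo,hi,roi):
    hsv=cv2.cvtColor(c['img'],cv2.COLOR_RGB2HSV); m=cv2.inRange(hsv,np.array(lo),np.array(hi))
    k=np.zeros_like(m); k[roi[1]:roi[3],roi[0]:roi[2]]=m[roi[1]:roi[3],roi[0]:roi[2]]
    n,_,st,ce=cv2.connectedComponentsWithStats(k)
    return [(np.round(ce[i],1),int(st[i,4])) for i in range(1,n) if st[i,4]>8]
E
python3 - <<'E'
from m import *
a=bot.camera('top');b=bot.camera('side')
B=((105,120,60),(125,255,255));O=((5,150,90),(16,255,255));Rd=((0,150,60),(6,255,255))
for nm,c,r in(('top',a,(280,130,390,285)),('side',b,(265,180,420,320))):
    print(nm,'blue',blobs(c,*B,r),'or',blobs(c,*O,r),'red',blobs(c,*Rd,r))
ct={'top':(150,210,270,290),'side':(205,140,300,235)}
for nm,c in(('top',a),('side',b)): print(nm,'cups',blobs(c,*B,ct[nm]),blobs(c,*O,ct[nm]))
print('base?', proj(a,[0,0,0]),proj(b,[0,0,0]), 'tcp',proj(a,bot.get_obs()['ee_pos']),proj(b,bot.get_obs()['ee_pos']))
i=np.vstack([cv2.resize(c['img'][y0:y1,x0:x1,::-1],(500,290)) for c,x0,y0,x1,y1 in((a,160,130,390,284),(b,205,140,435,320))])
cv2.imwrite('pics/crop.png',i)
E
```

```text
top blue [(array([314.3, 143.6]), 31), (array([338.1, 165.4]), 97)] or [(array([343. , 196.6]), 34), (array([358.2, 210.3]), 67), (array([300.9, 267.6]), 36)] red [(array([355.1, 273.7]), 47)]
side blue [(array([385.2, 189.5]), 24), (array([384.8, 254.1]), 110)] or [(array([272.4, 189.9]), 222), (array([352.7, 233.2]), 26), (array([267.5, 239.7]), 38), (array([354.2, 287.3]), 109)] red [(array([284.4, 294.4]), 69)]
top cups [(array([175.7, 254.9]), 422)] [(array([235.7, 236.9]), 371)]
side cups [(array([234.6, 154.8]), 234)] [(array([271.1, 190. ]), 258), (array([213.1, 222. ]), 413)]
base? [326.1733 426.566 ] [106.2788 352.9352] tcp [ 97.2456 381.5518] [107.1092 123.1892]
```

View pics/crop.png

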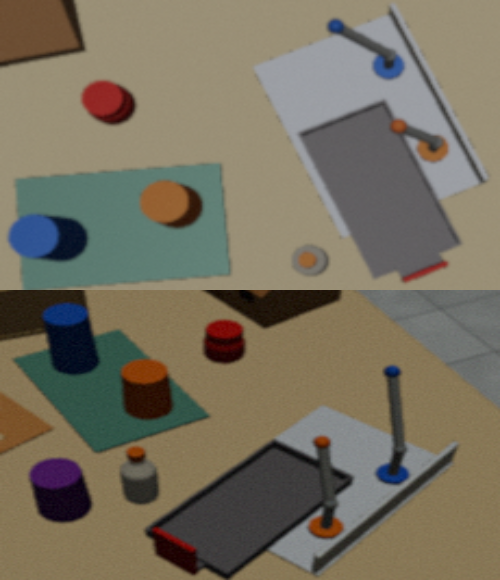

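The crop confirms it: orange cup with its closed end at (235.7,236.9) in the top view, blue cup at (175.7,254.9). The long blue peg is the far one and the short orange peg the near one, with the purple cup left out.

```bash
cat > fit.py <<'E'
from m import *
a=bot.camera('top');b=bot.camera('side')
L=[('blueball',(314.3,143.6),(385.2,189.5),.1886),('orball',(343,196.6),(352.7,233.2),.1626),('bdisc',(338.1,165.4),(384.8,254.1),.008),('odisc',(358.2,210.3),(354.2,287.3),.008),('tab',(355.1,273.7),(284.4,294.4),.07),
('tall top',(175.7,254.9),(234.6,154.8),.126),('short top',(235.7,236.9),(271.1,190.),.096)]
for n,p,q,z in L:
    x,e=tri(a,p,b,q); print(n,x,np.round(e[0],1),'top@z',atz(a,p,z)[:2],'side@z',atz(b,q,z)[:2])
def pts(v):
    x,y,w=v; X=np.array([np.cos(w),np.sin(w),0]);Y=np.array([-X[1],X[0],0]);o=np.array([x,y,0])
    u=-X*.5+np.array([0,0,.866]); bl=o+.07*Y+[0,0,.076];bo=o-.07*Y+[0,0,.076]
    return [bl+.13*u,bo+.10*u,o+.07*Y+[0,0,.008],o-.07*Y+[0,0,.008]]
W=[1,1,.6,.6]
def res(v): return np.concatenate([w*(proj(c,P)-l[k]) for P,l,w in zip(pts(v),L,W) for c,k in((a,1),(b,2))])
s=least_squares(res,[.67,-.07,-1]); print('stand',s.x,np.degrees(s.x[2])); print(s.fun.reshape(-1,4))
for P in pts(s.x): print(P)
E
python3 fit.py
```

```text
blueball [0.7439 0.0162 0.1948] 1.3 top@z [0.7444 0.0169] side@z [0.7493 0.0209]
orball [ 0.6134 -0.0536  0.1688] 1.2 top@z [ 0.6133 -0.0533] side@z [ 0.6176 -0.0496]
bdisc [ 0.7308 -0.0463  0.0111] 2.0 top@z [ 0.7296 -0.0455] side@z [ 0.7345 -0.0451]
odisc [ 0.6014 -0.1019  0.0104] 3.6 top@z [ 0.5984 -0.1006] side@z [ 0.6059 -0.1018]
tab [ 0.4189 -0.0845  0.0798] 0.8 top@z [ 0.4182 -0.0848] side@z [ 0.4219 -0.0789]
tall top [0.4744 0.3787 0.1294] 0.6 top@z [0.4739 0.38  ] side@z [0.476  0.3825]
short top [0.5214 0.2302 0.0997] 1.2 top@z [0.5205 0.2314] side@z [0.5239 0.2334]
stand [ 0.6919 -0.0721 -1.2412] -71.11576679772033
[[ 2.0017  2.8294 -2.2497  3.7758]
 [-2.2723  1.5083 -3.3961  0.5266]
 [ 0.7272 -5.842   4.9252 -1.1308]
 [-1.3377 -5.6492  3.1608 -2.9191]]
[0.7371 0.012  0.1886]
[ 0.6095 -0.0475  0.1626]
[ 0.7581 -0.0495  0.008 ]
[ 0.6257 -0.0948  0.008 ]
```

```bash
python3 - <<'E'
from m import *
a=bot.camera('top');b=bot.camera('side')
print(a['fovy'],a['cx'],a['cy'],-np.array(a['R']).T@a['t'],-np.array(b['R']).T@b['t'])
print(a['R'])
out=[]
for c,(x0,y0,x1,y1) in((a,(280,125,400,215)),(b,(320,175,440,300))):
    s=4; i=cv2.resize(c['img'][y0:y1,x0:x1,::-1],None,fx=s,fy=s,interpolation=cv2.INTER_CUBIC)
    for base,l in(((.731,-.0463),.14),((.6014,-.1019),.11)):
        for az,col in((77,(0,255,0)),(113,(0,0,255))):
            d=np.radians(az);P0=np.array([*base,.008]);P1=np.array([*base,.076]);P2=P1+l*np.array([.5*np.cos(d),.5*np.sin(d),.866])
            q=[tuple(np.int32((proj(c,P)-[x0,y0]+.5)*s)) for P in(P0,P1,P2)]
            q=[(int(u),int(v)) for u,v in q]
            cv2.line(i,q[0],q[1],(255,255,0),1);cv2.line(i,q[1],q[2],col,1)
    out.append(i[:360] if 0 else cv2.resize(i,(400,int(i.shape[0]*400/i.shape[1]))))
h=max(o.shape[0] for o in out); cv2.imwrite('pics/ov.png',np.hstack([cv2.copyMakeBorder(o,0,h-o.shape[0],0,0,0) for o in out]))
E
```

```text
53.02118905553984 332.8679772301035 231.08908134207286 [ 0.4152 -0.0173  1.37  ] [ 0.2106 -0.6338  0.9997]
[[-0.0165 -0.9998  0.0058]
 [-0.9957  0.0159 -0.0914]
 [ 0.0913 -0.0073 -0.9958]]
```

View pics/ov.png

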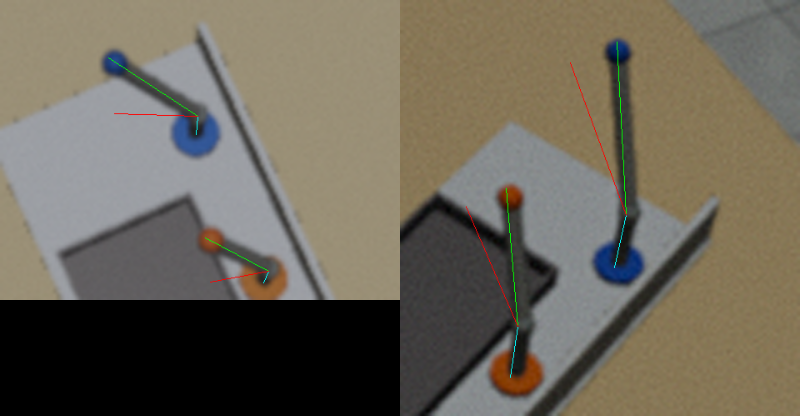

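Both views show the pegs' green overlay (azimuth about 77°) matching, so I use the lean as seen (blue ball near (.746,.018,.189), orange ball near (.615,-.052,.163)), not the stated direction.

```bash
python3 - <<'E'
from m import *
o=bot.get_obs();print({k:np.round(o[k],3) for k in('time','q','ee_pos','tcp_rot','wrist_force','opening')})
from scipy.spatial.transform import Rotation as R
print(R.from_euler('xyz',o['tcp_rot'],degrees=True).as_matrix())
E
```

```text
{'time': np.float64(1.4), 'q': array([70.701,  4.979, 10.08 , 95.1  , -0.   , 90.   ]), 'ee_pos': array([0.182, 0.519, 0.239]), 'tcp_rot': array([179.999,   0.   , 160.701]), 'wrist_force': array([ 0.393, -0.124, -0.02 ]), 'opening': np.float64(0.085)}
[[-0.9438  0.3305  0.    ]
 [ 0.3305  0.9438  0.    ]
 [-0.      0.     -1.    ]]
```

```bash
python3 -m inch '[[4,-2,0,-10],[8,-4,0,-21],[12,-6,0,-31],[16,-8,0,-42],[20,-10,0,-53],[24,-12,0,-64],[28,-13.5,0,-74],[29.3,-13.9,0,-85]]' 8.5 30
```

```text
time: 2.4
ee_pos: [0.4768, 0.3788, 0.2387]
tcp_rot: [-180.0, 0.0, 75.5]
wrist_force: [-0.1, 0.8, 0.3]
opening: 0.0848
grasp_force: 0.0
```

```bash
python3 - <<'E'
from m import *
a=bot.camera('top');b=bot.camera('side')
o=bot.get_obs();print(o['ee_pos'],o['tcp_rot'],o['q'])
save(b,'s2.png',(150,60,350,260),3)
E
```

```text
[0.476  0.3793 0.2386] [-179.9806    0.0371   75.744 ] [ 38.5547  13.3472  19.4663  96.1604  -0.007  142.8107]
```

View pics/s2.png

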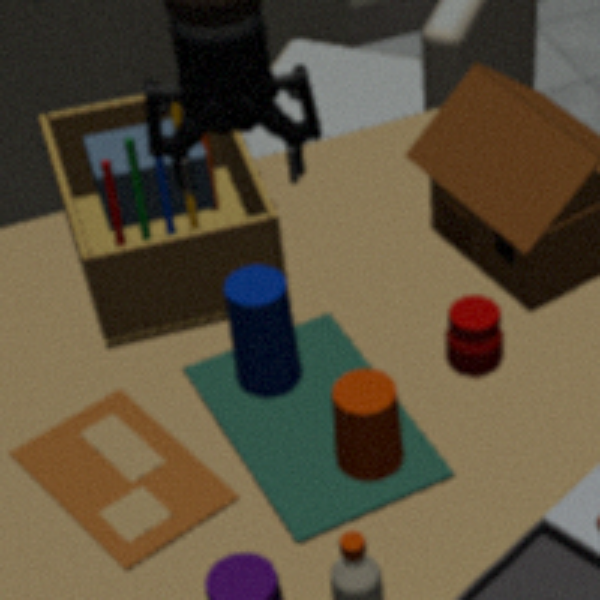

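The open gripper hangs straight above the blue cup (cup top at about (257,285) in the crop), with the fingers clear either side.

```bash
python3 -m inch '[[-0.1,0.1,-3,0],[-0.1,0.1,-6,0],[-0.1,0.1,-9,0],[-0.1,0.1,-11.5,0],[-0.1,0.1,-13.5,0],[-0.1,0.1,-15.2,0],[-0.1,0.1,-15.2,0],[-0.1,0.1,-15.2,0]]' 8.5 30; python3 -m inch '[[0,0,0,0],[0,0,0,0],[0,0,0,0],[0,0,0,0],[0,0,0,0],[0,0,0,0],[0,0,0,0],[0,0,0,0]]' 5.5 30
```

```text
time: 3.5
ee_pos: [0.4739, 0.3815, 0.0882]
tcp_rot: [180.0, -0.0, 76.1]
wrist_force: [0.1, -0.6, 0.2]
opening: 0.085
grasp_force: 0.0
time: 4.5
ee_pos: [0.4742, 0.3814, 0.0885]
tcp_rot: [179.9, -0.1, 76.0]
wrist_force: [-0.6, -1.2, 6.3]
opening: 0.0599
grasp_force: 32.4
```

```bash
python3 -m inch '[[0,0,3,0],[0,0,8,0],[0,0,13,0],[1,-1.5,18,0],[4,-5,22,0],[7,-9.5,24.4,0],[10,-14,24.4,0],[13,-18,24.4,0]]'; python3 -m inch '[[3,-4,0,0],[6,-8,0,0],[9,-12,0,0],[11,-15,0,0],[12.5,-17,0,0],[13.5,-17.6,0,0],[13.5,-17.6,0,0],[13.5,-17.6,0,0]]'; python3 - <<'E'
from m import *
a=bot.camera('top');b=bot.camera('side')
o=bot.get_obs();print(o['ee_pos'],o['tcp_rot'],o['q'],o['wrist_force'])
B=((105,120,60),(125,255,255))
print(blobs(a,*B,(280,100,360,180)),blobs(b,*B,(320,80,440,280)))
i=np.hstack([cv2.resize(c['img'][y0:y1,x0:x1,::-1],(400,400)) for c,x0,y0,x1,y1 in((a,240,80,400,240),(b,310,60,490,240))])
cv2.imwrite('pics/s3.png',i)
E
```

```text
time: 5.5
ee_pos: [0.6047, 0.1995, 0.3317]
tcp_rot: [180.0, -0.0, 76.0]
wrist_force: [1.0, 0.2, -1.3]
opening: 0.0601
grasp_force: 33.1
time: 6.5
ee_pos: [0.7292, 0.0258, 0.3254]
tcp_rot: [179.3, -0.2, 76.0]
wrist_force: [0.0, -1.2, -1.1]
opening: 0.0599
grasp_force: 33.2
[0.7292 0.0258 0.3252] [179.2881  -0.209   76.0575] [  2.0268  42.5435  70.742  117.4565   0.0051 105.9706] [-0.7012  0.0252 -0.5543]
[(array([342.6, 164.2]), 28)] [(array([388.6, 134.9]), 311), (array([385.2, 189.6]), 25), (array([385. , 254.2]), 110)]
```

View pics/s3.png

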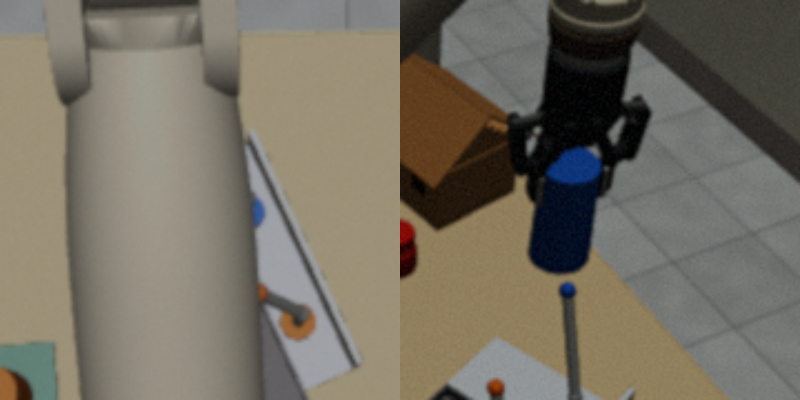

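The side view shows the blue cup held upright, its mouth centre at about (560,258) just above the blue ball at (568,290). The arm is at joint 3's limit (x .729), so I'll lower a little to gain reach before entering.

```bash
python3 -m inch '[[0,-0.2,-0.8,0],[0,-0.4,-1.6,0],[0,-0.4,-2.4,0],[0,-0.4,-2.8,0],[0,-0.4,-2.8,0],[0,-0.4,-2.8,0],[0,-0.4,-2.8,0],[0,-0.4,-2.8,0]]'; python3 - <<'E'
from m import *
b=bot.camera('side')
o=bot.get_obs();print(o['ee_pos'],o['q'],o['wrist_force'])
m=o['ee_pos']+np.array([0,0,-.082])
print('mouth px if centred',proj(b,m),proj(b,m+[0,0,.12]),blobs(b,(105,120,60),(125,255,255),(320,80,440,280)))
# mouth ellipse: lower edge of the cup mask
c=cv2.inRange(cv2.cvtColor(b['img'],cv2.COLOR_RGB2HSV),(105,120,20),(130,255,255))
ys,xs=np.nonzero(c[100:186,340:430]);
for y in range(100,190,6):
    r=np.nonzero(c[y,340:430])[0]
    if len(r):print(y,r[0]+340,r[-1]+340,end=' | ')
for z in(.0,.03,.06,.09):
    P=m+[0,0,z]; d=np.array(b['R'])[0]; rr=.0335-.0035*z/.12
    print(np.round([*proj(b,P-d*rr),*proj(b,P+d*rr)],1))
E
```

```text
time: 7.6
ee_pos: [0.7296, 0.0208, 0.2958]
tcp_rot: [179.4, -0.2, 76.0]
wrist_force: [-0.4, -0.6, -1.0]
opening: 0.0599
grasp_force: 33.2
[0.7296 0.0208 0.2958] [  1.6279  37.52    59.0333 110.8884   0.0052 105.6437] [ 0.1224  0.2048 -0.7673]
mouth px if centred [379.7649 184.6533] [386.303  145.9293] [(array([388.2, 147. ]), 293), (array([385. , 254.1]), 113)]
142 381 397 | 148 375 399 | 154 375 398 | 160 375 396 | 166 371 395 | 172 371 394 | 178 370 393 | 184 369 393 | [366.1 184.7 393.4 184.7]
[367.7 175.6 394.9 175.6]
[369.4 166.1 396.4 166.1]
[371.1 156.3 398.  156.3]
```

```bash
python3 -m inch '[[0.6,0,0,0],[1.3,0,0,0],[1.3,0,0,0],[1.3,0,0,0],[1.3,0,-0.4,0],[1.3,0,-0.8,0],[1.3,0,-0.8,0],[1.3,0,-0.8,0]]' ; python3 - <<'E'
from m import *
o=bot.get_obs();print(o['ee_pos'],o['q'],o['tcp_rot'],o['wrist_force'])
E
```

```text
time: 8.65
ee_pos: [0.7423, 0.0208, 0.2879]
tcp_rot: [179.4, -0.2, 76.0]
wrist_force: [0.1, -0.6, -1.3]
opening: 0.0598
grasp_force: 33.2
[0.7423 0.0208 0.2879] [  1.6024  40.0927  62.0903 111.3771   0.0049 105.6142] [179.4037  -0.1717  75.9891] [ 0.1423 -0.5511 -1.3186]
```

```bash
python3 -m inch '[[0,0,-0.5,0],[0,-0.1,-1,0],[-0.1,-0.3,-1.6,0],[-0.1,-0.4,-2.2,0],[-0.2,-0.6,-2.8,0],[-0.2,-0.8,-3.4,0],[-0.3,-1,-4,0],[-0.3,-1,-4,0]]'; python3 -m inch '[[0,-0.1,-0.5,0],[0,-0.2,-1,0],[0,-0.4,-1.5,0],[-0.1,-0.5,-2,0],[-0.1,-0.7,-2.5,0],[-0.2,-0.8,-3,0],[-0.2,-0.9,-3.5,0],[-0.2,-0.9,-3.5,0]]'
```

```text
time: 9.65
ee_pos: [0.7392, 0.0106, 0.2471]
tcp_rot: [179.5, -0.2, 76.0]
wrist_force: [-0.6, 0.5, -0.1]
opening: 0.0597
grasp_force: 33.2
time: 10.65
ee_pos: [0.7373, 0.0017, 0.2122]
tcp_rot: [179.4, -0.2, 76.0]
wrist_force: [-0.3, 0.3, -1.1]
opening: 0.06
grasp_force: 33.2
```

```bash
python3 -m inch '[[0,0,-0.3,0],[0,0,-0.6,0],[0,0,-0.9,0],[0,0,-1.2,0],[0,0,-1.5,0],[0,0,-1.8,0],[0,0.1,-2,0],[0,0.1,-2,0]]' 5.5 20
```

```text
time: 11.65
ee_pos: [0.7374, 0.0027, 0.1923]
tcp_rot: [179.4, -0.1, 76.0]
wrist_force: [0.2, -2.7, 1.0]
opening: 0.0599
grasp_force: 26.7
```

```bash
python3 -m inch '[[0,0,-0.2,0],[0,0.1,-0.4,0],[0,0.1,-0.6,0],[0,0.1,-0.8,0],[0,0.2,-1,0],[0,0.2,-1.2,0],[0,0.2,-1.4,0],[0,0.2,-1.4,0]]' 5.5 20; python3 - <<'E'
from m import *
b=bot.camera('side')
save(b,'s4.png',(320,100,450,270),3.5)
E
```

```text
time: 12.65
ee_pos: [0.7374, 0.0047, 0.1782]
tcp_rot: [179.4, -0.2, 76.0]
wrist_force: [0.4, -2.3, 0.0]
opening: 0.0594
grasp_force: 25.3
```

View pics/s4.png

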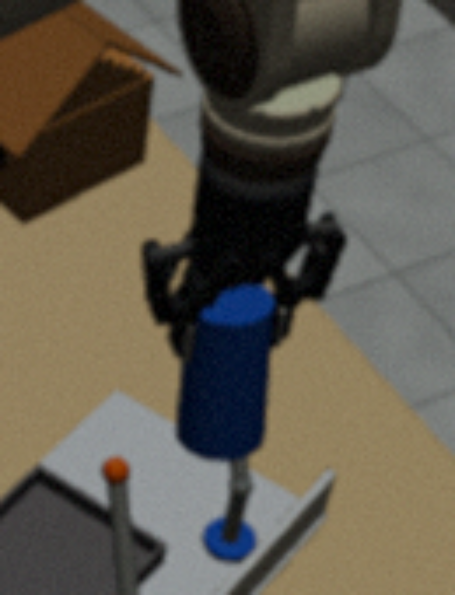

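The blue cup is on the long peg, its mouth at about (220,445), with only a short stretch of peg and the bend (240,485) below it. About 12 mm remain.

```bash
python3 -m inch '[[0,0,-0.15,0],[0,0.1,-0.3,0],[0,0.1,-0.45,0],[0,0.1,-0.6,0],[0,0.1,-0.75,0],[0,0.1,-0.85,0],[0,0.1,-0.9,0],[0,0.1,-0.9,0]]' 5.5 20;  python3 -m inch '[[0,0,-0.05,0],[0,0,-0.1,0],[0,0,-0.15,0],[0,0,-0.2,0],[0,0,-0.25,0],[0,0,-0.3,0],[0,0,-0.3,0],[0,0,-0.3,0]]' 5.5 20
```

```text
time: 13.7
ee_pos: [0.7375, 0.0057, 0.1696]
tcp_rot: [179.4, -0.2, 76.0]
wrist_force: [-0.1, -1.4, 2.6]
opening: 0.0599
grasp_force: 25.7
time: 14.7
ee_pos: [0.7376, 0.0057, 0.1681]
tcp_rot: [179.3, -0.2, 76.0]
wrist_force: [-1.6, -3.0, 10.3]
opening: 0.0599
grasp_force: 26.5
```

```bash
python3 -m inch '[[0,0,0.1,0],[0,0,0.1,0],[0,0,0.1,0],[0,0,0.1,0],[0,0,0.1,0],[0,0,0.1,0],[0,0,0.1,0],[0,0,0.1,0]]' 8.5; python3 -m inch '[[0,0,1,0],[0,0,3,0],[0,0,5,0],[0,0,7.5,0],[-3,3,10,0],[-8,7,10,0],[-11,10.5,10,0],[-14,14,9,0]]' 8.5 30; python3 - <<'E'
from m import *
b=bot.camera('side')
save(b,'s5.png',(220,100,450,320),2.6)
bb=bot.landmark_of('tall_cup',b);ff=bot.landmark_of('tall_cup_floor',b);print(bb[:2],ff[:2])
a=bot.camera('top');print(blobs(a,(5,150,60),(16,255,255),(150,210,270,290)),blobs(b,(5,150,60),(16,255,255),(230,140,300,235)))
E
```

```text
time: 15.7
ee_pos: [0.7375, 0.0058, 0.1678]
tcp_rot: [179.4, -0.2, 76.0]
wrist_force: [0.5, 0.7, 0.7]
opening: 0.0851
grasp_force: 0.0
time: 16.7
ee_pos: [0.5965, 0.1469, 0.2596]
tcp_rot: [179.3, -0.3, 76.0]
wrist_force: [0.6, -0.2, 0.8]
opening: 0.085
grasp_force: 0.0
[{'point': [388.6, 221.5], 'score': 0.55}] [{'point': [381.3, 185.7], 'score': 0.59}, {'point': [271.6, 266.0], 'score': 0.46}]
[] [(array([271.1, 190.5]), 275)]
```

View pics/s5.png

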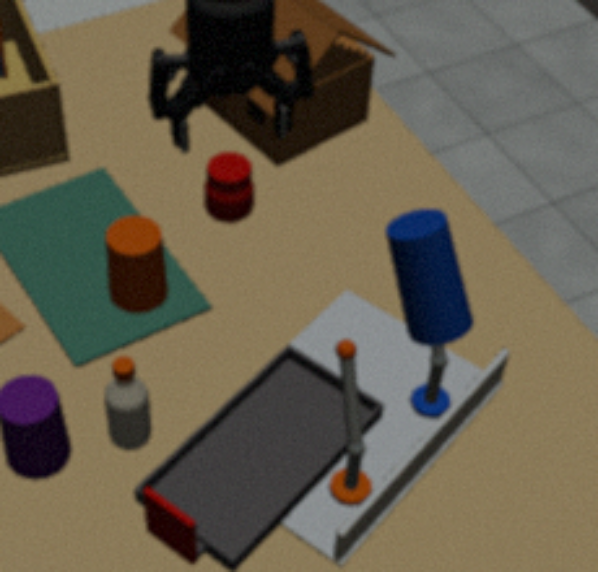

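The blue cup hangs on the long peg with its mouth at (440,325) close above the bend, top at (417,225). The orange cup stands untouched at (136,262). Now the orange cup.

```bash
python3 -m inch '[[-3,3.5,0,0],[-6,7,0,0],[-7.45,8.45,-2,0],[-7.45,8.45,-6,0],[-7.45,8.45,-10,0],[-7.45,8.45,-14,0],[-7.45,8.45,-17,0],[-7.45,8.45,-19,0]]' 8.5 30; python3 -m inch '[[0,0,-1.2,0],[0,0,-1.2,0],[0,0,-1.2,0],[0,0,-1.2,0],[0,0,-1.2,0],[0,0,-1.2,0],[0,0,-1.2,0],[0,0,-1.2,0]]' 8.5; python3 -m inch '[[0,0,0,0],[0,0,0,0],[0,0,0,0],[0,0,0,0],[0,0,0,0],[0,0,0,0],[0,0,0,0],[0,0,0,0]]' 5.5 30
```

```text
time: 17.9
ee_pos: [0.5238, 0.2293, 0.0665]
tcp_rot: [179.4, -0.1, 75.9]
wrist_force: [-0.6, 0.7, -0.2]
opening: 0.0853
grasp_force: 0.0
time: 18.9
ee_pos: [0.523, 0.2303, 0.0557]
tcp_rot: [179.4, -0.2, 76.0]
wrist_force: [-0.9, 0.2, -0.3]
opening: 0.0848
grasp_force: 0.0
time: 19.9
ee_pos: [0.5232, 0.2304, 0.056]
tcp_rot: [179.4, -0.2, 76.0]
wrist_force: [0.6, 1.0, 4.9]
opening: 0.0602
grasp_force: 33.1
```

```bash
python3 -m inch '[[0,0,3,0],[0,0,8,0],[0,0,13,0],[1,-3,18,0],[2.5,-7.5,21,0],[4,-12,21,0],[5.5,-16.5,21,0],[7,-21,21,0]]'; python3 -m inch '[[1.5,-4,0,0],[2.3,-6.8,0,0],[2.3,-6.8,0,0],[2.3,-6.8,-1,0],[2.3,-6.8,-2,0],[2.3,-6.8,-3,0],[2.3,-6.8,-3.4,0],[2.3,-6.8,-3.4,0]]'; python3 - <<'E'
from m import *
b=bot.camera('side'); o=bot.get_obs(); print(o['ee_pos'])
save(b,'s6.png',(280,100,450,300),3)
E
```

```text
time: 20.9
ee_pos: [0.5932, 0.0187, 0.2651]
tcp_rot: [179.5, -0.1, 76.0]
wrist_force: [0.1, 0.0, -0.9]
opening: 0.0602
grasp_force: 33.0
time: 21.9
ee_pos: [0.6158, -0.0475, 0.2315]
tcp_rot: [179.4, -0.2, 76.0]
wrist_force: [0.1, 0.0, 0.0]
opening: 0.0601
grasp_force: 33.0
[ 0.616  -0.0475  0.2319]
```

View pics/s6.png

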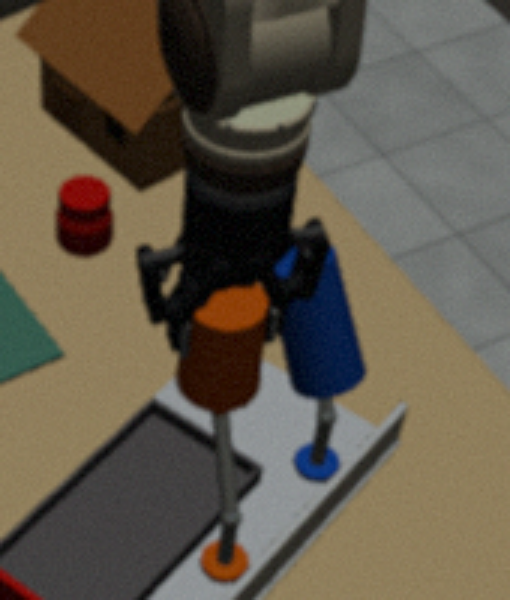

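The orange cup's mouth (about (218,395)) sits over the orange ball, with its peg running out below. The hung blue cup at right is clear of the fingers.

```bash
python3 -m inch '[[0,0,-0.6,0],[0,0,-1.2,0],[-0.1,-0.2,-1.8,0],[-0.1,-0.4,-2.4,0],[-0.2,-0.6,-3,0],[-0.2,-0.7,-3.5,0],[-0.2,-0.9,-4,0],[-0.2,-0.9,-4,0]]'; python3 -m inch '[[0,-0.1,-0.4,0],[0,-0.2,-0.8,0],[-0.1,-0.3,-1.2,0],[-0.1,-0.4,-1.6,0],[-0.1,-0.5,-2,0],[-0.2,-0.6,-2.4,0],[-0.2,-0.8,-2.8,0],[-0.2,-0.8,-2.8,0]]' 5.5 20
```

```text
time: 22.95
ee_pos: [0.6138, -0.0568, 0.1912]
tcp_rot: [179.4, -0.2, 76.0]
wrist_force: [-0.8, -0.7, -1.0]
opening: 0.0603
grasp_force: 33.0
time: 23.95
ee_pos: [0.6118, -0.0648, 0.1633]
tcp_rot: [179.4, -0.2, 76.0]
wrist_force: [0.2, -0.3, -0.6]
opening: 0.0605
grasp_force: 33.0
```

```bash
python3 -m inch '[[0,-0.1,-0.3,0],[0,-0.1,-0.6,0],[0,-0.1,-0.9,0],[0,-0.1,-1.2,0],[0,0,-1.5,0],[0,0,-1.7,0],[0,0,-1.9,0],[0,0,-1.9,0]]' 5.5 20; python3 -m inch '[[0,0,-0.1,0],[0,0,-0.15,0],[0,0,-0.2,0],[0,0,-0.25,0],[0,0,-0.3,0],[0,0,-0.35,0],[0,0,-0.4,0],[0,0,-0.4,0]]' 5.5 20
```

```text
time: 24.95
ee_pos: [0.612, -0.0651, 0.1443]
tcp_rot: [179.4, -0.1, 76.0]
wrist_force: [2.1, -5.1, 1.1]
opening: 0.0605
grasp_force: 32.9
time: 25.95
ee_pos: [0.6119, -0.0647, 0.1407]
tcp_rot: [179.4, -0.2, 76.0]
wrist_force: [1.6, -2.9, 3.9]
opening: 0.0603
grasp_force: 33.3
```

```bash
python3 -m inch '[[0,0,-0.05,0],[0,0.1,-0.1,0],[0,0.1,-0.15,0],[0,0.1,-0.2,0],[0,0.1,-0.25,0],[0,0.1,-0.25,0],[0,0.1,-0.25,0],[0,0.1,-0.25,0]]' 5.5 20
```

```text
time: 26.95
ee_pos: [0.6121, -0.0637, 0.1389]
tcp_rot: [179.4, -0.2, 76.0]
wrist_force: [0.9, -2.8, 8.6]
opening: 0.0603
grasp_force: 33.7
```

```bash
python3 -m inch '[[0,0,0.1,0],[0,0,0.1,0],[0,0,0.1,0],[0,0,0.1,0],[0,0,0.1,0],[0,0,0.1,0],[0,0,0.1,0],[0,0,0.1,0]]' 8.5; python3 -m inch '[[0,0,1,0],[0,0,3,0],[0,0,6,0],[0,0,9,0],[0,0,10.5,0],[-4,-0.5,11,8],[-8,-1,11,17],[-12,-2,11,26]]' 8.5; python3 -m inch '[[-4,-1,0,8],[-8,-1.5,0,11],[-11.9,-2,-3,11],[-11.9,-2,-7,11],[-11.9,-2,-11,11],[-11.9,-2,-15,11],[-11.9,-2,-18,11],[-11.9,-2,-18,11]]' 0;  python3 - <<'E'
from m import *
b=bot.camera('side'); o=bot.get_obs(); print(o['ee_pos'])
a=bot.camera('top')
i=np.hstack([cv2.resize(c['img'][y0:y1,x0:x1,::-1],(400,400)) for c,x0,y0,x1,y1 in((a,260,120,440,300),(b,240,120,440,320))])
cv2.imwrite('pics/s7.png',i)
E
```

```text
time: 27.95
ee_pos: [0.612, -0.0637, 0.1392]
tcp_rot: [179.4, -0.2, 76.0]
wrist_force: [-0.7, 0.3, -0.9]
opening: 0.0853
grasp_force: 0.0
time: 28.95
ee_pos: [0.4907, -0.0837, 0.2489]
tcp_rot: [179.4, -0.2, 102.3]
wrist_force: [0.0, 0.2, 0.7]
opening: 0.0847
grasp_force: 0.0
time: 29.95
ee_pos: [0.3715, -0.1033, 0.0675]
tcp_rot: [179.6, -0.3, 113.0]
wrist_force: [-0.4, 0.2, 0.2]
opening: -0.0001
grasp_force: 0.0
[ 0.3725 -0.1036  0.0692]
```

View pics/s7.png

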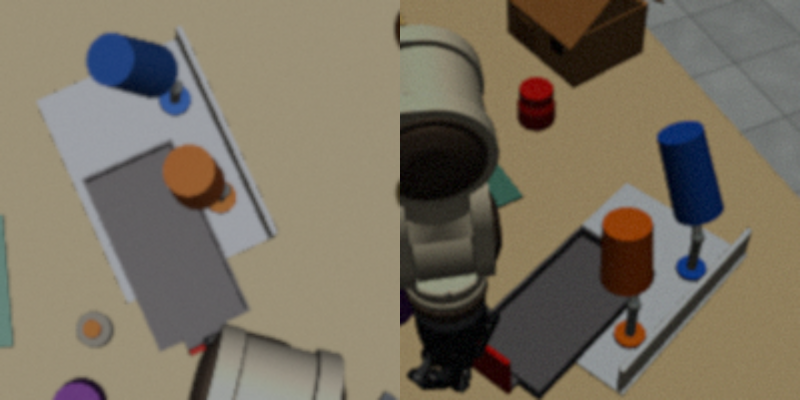

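Both cups hang on their pegs (blue at (130,65), orange at (193,178) in the left view). The closed fingers stand just behind the red tab (205,345).

```bash
python3 -m inch '[[0,0,-1.2,0],[0.9,0.4,-1.4,0],[1.8,0.8,-1.4,0],[2.5,1.1,-1.4,0],[3.2,1.4,-1.4,0],[4.1,1.8,-1.4,0],[5.1,2.2,-1.4,0],[6,2.5,-1.4,0]]' 0; python3 -m inch '[[0.7,0.3,0,0],[1.4,0.6,0,0],[2.1,0.9,0,0],[2.8,1.2,0,0],[3.4,1.4,0,0],[4,1.7,0,0],[4.5,1.9,0,0],[4.5,1.9,0,0]]' 0
```

```text
time: 31.05
ee_pos: [0.4335, -0.0783, 0.0551]
tcp_rot: [179.4, -0.2, 113.0]
wrist_force: [-2.0, 0.2, 1.0]
opening: -0.0
grasp_force: 1.1
time: 32.05
ee_pos: [0.4786, -0.0596, 0.0554]
tcp_rot: [179.4, -0.2, 113.0]
wrist_force: [-0.3, 0.2, -0.2]
opening: 0.0001
grasp_force: 0.0
```

```bash
python3 -m inch '[[0.3,0.1,0,0],[0.6,0.2,0,0],[0.9,0.4,0,0],[1.2,0.5,0,0],[1.5,0.6,0,0],[1.8,0.7,0,0],[2,0.8,0,0],[2.2,0.9,0,0]]' 0; python3 -c "
from m import *
b=bot.camera('side');print(blobs(b,(0,150,60),(6,255,255),(265,180,420,330)),bot.landmark_of('tray_tab',b)[:2])"
```

```text
time: 33.05
ee_pos: [0.4934, -0.0533, 0.0551]
tcp_rot: [-179.7, -0.2, 112.8]
wrist_force: [-50.5, -21.2, 30.6]
opening: 0.0
grasp_force: 27.6
[(array([317. , 272.6]), 20)] [{'point': [309.6, 271.2], 'score': 0.61}]
```

```bash
python3 -m inch '[[-1.2,-0.5,0,0],[-2,-0.9,0,0],[-4,-1.7,0,0],[-6,-2.5,0,0],[-6,-2.5,4,0],[-6,-2.5,8,0],[-8,-4,13,0],[-10,-8,15,0]]' 0; python3 - <<'E'
from m import *
b=bot.camera('side');a=bot.camera('top'); o=bot.get_obs(); print(o['time'],o['ee_pos'],o['wrist_force'])
for n in('tray_tab','tall_cup_floor','short_cup_floor','tall_cup','short_cup'):
    p=bot.landmark_of(n,a)[:2];q=bot.landmark_of(n,b)[:2]
    for r in p:
        for t in q:
            x,e=tri(a,r['point'],b,t['point'])
            if e[0]<6: print(n,x,e[0])
i=np.hstack([cv2.resize(c['img'][y0:y1,x0:x1,::-1],(400,400),interpolation=cv2.INTER_CUBIC) for c,x0,y0,x1,y1 in((a,270,120,410,260),(b,270,150,430,310))])
cv2.imwrite('pics/s8.png',i)
E
```

```text
time: 34.15
ee_pos: [0.4007, -0.1307, 0.2083]
tcp_rot: [179.2, -0.0, 113.2]
wrist_force: [1.1, -0.4, -0.8]
opening: 0.0
grasp_force: 0.0
34.25 [ 0.4    -0.1331  0.2081] [ 1.0563 -0.1018  0.049 ]
tray_tab [ 0.5116 -0.0559  0.0966] 4.002026900889639
tall_cup_floor [0.7355 0.0316 0.2049] 1.886523878282789
short_cup_floor [0.3463 0.08   0.1009] 0.23464858752961246
short_cup_floor [ 0.611  -0.0535  0.1787] 0.9448865144366774
tall_cup [ 0.7525 -0.0132  0.0879] 1.7590322326983743
short_cup [ 0.3463  0.0853 -0.0182] 1.53359948262319
short_cup [ 0.6104 -0.0756  0.102 ] 0.07984445579725016
```

View pics/s8.png

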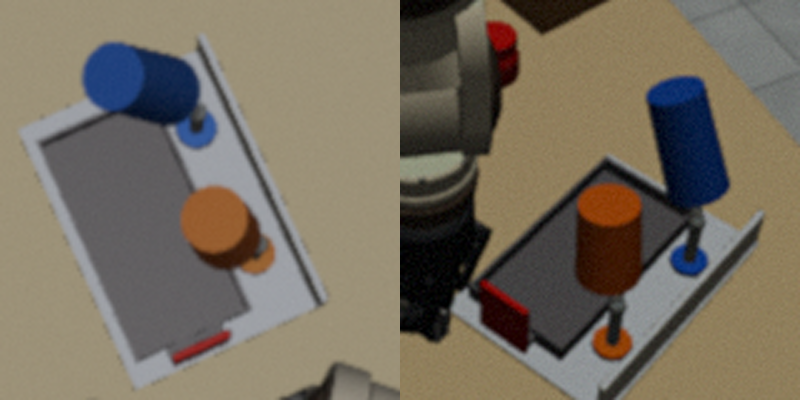

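The tray now sits inside the stand, against its stop. Both cup floors lie at the peg-tip heights (.205 and .179, against .199 and .172 with the known +6 mm bias), so both cups are seated.

```bash
python3 -c "
from workcell import bot
print(bot.job_done())"
```

```text
the job is handed in; nothing more can be done
None
```

I handed the job in at about 34 s of the allowed 69 s: the blue cup is on the long peg, the orange cup is on the short peg, both down on their balls, and the drip tray is home against its stop, though the last push met the stop at about 55 N on the closed fingertips.

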